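Clamp the petri dish with the swing strap and cam lever

TASK

Two swing clamps stand on the bench with their straps swung aside; clamp the petri dish in the one whose nest it lies in. With a finger, push that clamp's strap round until it lies over the dish against its stop, and only then push its cam lever all the way down, so that the rubber foot holds the dish in its nest, and move clear. Pick nothing up, and leave the empty clamp and the things standing around where they are.

Things in the scene. Friction and masses are not known exactly. Their poses are not given: they have to be found in the camera images.
- dish_center (a point): Closed clear round petri dish, 66 mm across and 15 mm high, loose in the nest of the clamp to be used; the point is its centre, half-way up. (Another, pinkish dish of the same size lies on the bare bench: a bystander.)
- work_clamp: The clamp with the dish (left or right one), fixed to the bench: aluminium plate 100 x 160 x 12 mm. Origin on the bench, 5 mm to +y of the plate's middle, z up. In its frame the upright post on which the strap swivels is at (0, -50) mm; the nest, four pegs 10 mm high, is centred at (0, +30) mm. A stop pin ends the strap's swing over the nest.
- spare_clamp: The other clamp, the same in every part and measure as work_clamp, but with an empty nest; it stays open.
- work_strap (a joint): Swing of the loaded strap about its upright post (rad). 0 = against the stop pin, strap along the fixture's +y, foot over the nest centre; positive = swung open, anticlockwise seen from above (at 1.57 it points along the fixture's -x); range 0 to 1.75. Starts 1.05 to 1.6. It stays where it is left; about 1 N at 60 mm from the post moves it.
- work_lever (a joint): Cam lever of the loaded clamp (rad). 0 = fully up (0.85 rad above level), 0.85 = fully down (level, end stop). Starts 0 to 0.12. It stays where it is left; 2 to 4 N at its end pushes it down, which lowers the foot up to 9 mm onto the dish (sprung, about 6 N).
- work_strap_mid (a point): Point in the middle of the loaded clamp's steel strap, 60 mm from the post axis, 51 mm above the bench. The strap is level, 22 mm wide, 45 to 57 mm above the bench, and reaches 105 mm from the post axis; a rubber foot hangs under it 80 mm from the post, its underside 33 mm above the bench while the lever is up. Axis y: along the strap, away from the post.
- work_lever_end (a point): Point in the black paddle (24 mm wide, 36 long, 10 thick) of the loaded clamp's lever, 85 mm from the lever's hinge, 5 mm under the paddle's upper face; the paddle reaches 13 mm farther out. The level hinge crosses the post axis 75 mm above the bench; the lever sits on the strap, turns with it and points away from it, to the other side of the post.
- spare_strap (a joint): Swing of the empty strap about its upright post (rad). 0 = against the stop pin, strap along the fixture's +y, foot over the nest centre; positive = swung open, anticlockwise seen from above (at 1.57 it points along the fixture's -x); range 0 to 1.75. Starts 1.05 to 1.6. It stays where it is left; about 1 N at 60 mm from the post moves it.
- spare_lever (a joint): Cam lever of the empty clamp (rad). 0 = fully up (0.85 rad above level), 0.85 = fully down (level, end stop). Starts 0 to 0.12. It stays where it is left; 2 to 4 N at its end pushes it down, which lowers the foot up to 9 mm onto the dish (sprung, about 6 N).
- spare_strap_mid (a point): Point in the middle of the empty clamp's steel strap, 60 mm from the post axis, 51 mm above the bench. The strap is level, 22 mm wide, 45 to 57 mm above the bench, and reaches 105 mm from the post axis; a rubber foot hangs under it 80 mm from the post, its underside 33 mm above the bench while the lever is up. Axis y: along the strap, away from the post.
- spare_lever_end (a point): Point in the black paddle (24 mm wide, 36 long, 10 thick) of the empty clamp's lever, 85 mm from the lever's hinge, 5 mm under the paddle's upper face; the paddle reaches 13 mm farther out. The level hinge crosses the post axis 75 mm above the bench; the lever sits on the strap, turns with it and points away from it, to the other side of the post.
- work_nest (a point): Centre of the loaded clamp's nest, on the plate's top, 12 mm above the bench.
- work_foot: The rubber foot under the loaded clamp's strap (22 mm across, 8 mm high); its origin lies on its axis, 12 mm above its underside.
- dish: The petri dish itself; origin at the centre of its underside, z up.
- timer: Bystander: flat bench timer, 68 x 62 x 19 mm; origin at the centre of its underside.
- cup_c: Bystander: specimen cup with lid, 60 mm across, 72 mm high; origin at the centre of its underside.
- bottle_c: Bystander: small reagent bottle, 44 mm across, 110 mm high; origin at the centre of its underside.
- tape_roll_1: Bystander: roll of tape lying flat, 60 mm across, 18 mm high; origin at the centre of its underside.
- petri_1: Bystander: second petri dish, on the bare bench, 66 x 15 mm; origin at the centre of its underside.
- marker_2: Bystander: marker pen lying flat, 136 mm long, 12 mm thick; origin at the centre of its underside.
Mind the look-alikes: they are no part of the job. Leave any turquoise look-alike of the dish alone.

How it is judged:
By the outcome, as a careful person would: the job done as asked, in the order asked, and still so for the second after the job is handed in, with the robot touching nothing.
It also fails if it takes over 48 s, if anything falls off the work surface, if the arm or the gripper's body presses on something with over 40 N, if the wrist force passes 120 N, or if a joint passes its speed limit or range.

ROBOT

A 6-joint arm with a two-finger parallel gripper is mounted at the origin on a cart in front of the work surface, level with it; the furniture and walls round the work are solid. World frame = base frame: x ahead of the robot, y to its left, z up, the work surface at z = 0. Lengths are in m, angles in degrees, forces in N, time in s.
With the tool pointing down it reaches from about 0.4 to 0.825 m from the base axis. Payload 7 kg.
Tool frame: the origin (TCP) lies between the finger pads; the fingertips stand 25 mm ahead of it and the grasp point (between the pads) lies 6 mm ahead of it; z points along the fingers, y is the line along which they close (so a half turn about z gives the same grasp; the last joint's range is limited). The gripper opens to 88 mm and grips with 3 to 60 N. Pads are 19 mm wide; open, the fingers measure 130 mm over their backs; the gripper's body (78 mm by 193 mm) begins 47 mm behind the grasp point.
Start: joints at [87.153, 20.546, 0.682, 0, -70.136, -16.507], TCP at [0.224, 0.637, 0.252] pointing down, gripper open.
Joint ranges: [-176.03, 176.03], [-82.01, 121.73], [-58.28, 71.71], [-173.87, 95.51], [-174.79, -0.11], [-173.66, 173.66]. Speed limits (degrees/s): [136.94, 136.94, 172.46, 180, 180, 180].

INTERFACE

Orientations are given as [roll, pitch, yaw] about the fixed x, y, z axes, in that order (R = Rz(yaw) Ry(pitch) Rx(roll)).
In Python, from plant import r gives the robot as it stands.
- The arm moves only by the shell command python3 -m crank 'ROWS' [FORCE]. ROWS is JSON, a list of rows, each a list of 3 entries, a list of its own where there are three numbers: the turn, a rotation vector about the tool's x, y, z in degrees, then the shift along the tool's x, y, z in cm, then the closure, from -1 (fully open) to 1 (shut). In form: [[[wx, wy, wz], [dx, dy, dz], fingers], ...]. A call has 1 to 8 rows; each row shifts and turns the commanded pose from where the row before left it, along the tool's axes as they then stand; what a row does not reach is not made up. A row lasts 1/10 s, in which the tool goes at most 50 mm and 8.59 degrees, less where a joint would pass 70% of its speed; a pose out of reach is approached as far as the arm can. A call with a gripper value outside its range is refused whole. The fingers move at their own pace and stop on an object; FORCE is the grip in N (left out, the last holds). Time passes only in rows, so rows that do not move let the fingers close. It gives the time, the measured TCP pose, the force, the opening and the grip force at its end, in the units of the state.
- r.get_state(): the state, without advancing time (a new reading comes with each control period).
- r.capture(name): name is "side" or "top" or "wrist"; returns a dict with "color" (400x640x3 uint8, red, green, blue), "range_z" (400x640 float32, m along the optical axis (not along the pixel's ray), 0 where there is no reading), "intrinsics" (3x3 intrinsics, pixels), "world_from_camera" (4x4, takes a point from camera to world coordinates); the wrist camera has in their place "hand_eye" (4x4, takes a point from camera to tool coordinates, whose origin is the TCP and whose axes are the flange's). Camera axes: x right, y down, z forward; pixel columns grow to the right and rows downward; lengths in m; the calibration is good to about 2 mm. The wrist camera is an equidistant fisheye: a pixel r from the principal point sees the ray r / f radians off the axis. A picture is of the moment at which its call begins: read the wrist's pose just before it.
- r.close_job(): hands the job in; it is judged then, once.
The state is a dict: "time_s": time; "joints": joint angles; "qd": joint speeds; "joint_torque": joint torques, N m; "tcp_pos": TCP position; "eef_rot": TCP orientation; "contact_force": force on the tool from outside, world axes, zero at the start; "moment": the same for the moment, N m; "gripper_width": finger opening in m; "gripper_force": force on a finger pad.
Only numpy, scipy, OpenCV 4.12 (cv2) and the standard library are available. Lean on these libraries where they do the work, as an engineer would, in place of code of your own. Each camera call takes 0.05 s, during which the arm holds its last target. There are 200 camera calls.

## Working session

There is one attempt and no reset: what is moved stays moved. The work goes in short steps, Python scripts to look and compute and a shell command to move; the robot and the scene stay as the last step left them, time stands still between calls to the robot, and variables do not carry over. Pictures are saved under pics/ and viewed, at most 10 in all, crops included, and the job is handed in when it is done.

```bash
mkdir -p pics
python3 - <<'E'
from plant import r
import cv2,numpy as np
s=r.get_state();print({k:np.round(v,3).tolist() for k,v in s.items()})
for n in("top","side"):
    c=r.capture(n);np.savez(f"pics/{n}0.npz",**c)
    cv2.imwrite(f"pics/{n}0.png",c["color"][...,::-1]);print(n,c["intrinsics"].round(1).tolist(),c["world_from_camera"].round(3).tolist())
E
ls
```

```text
{'time_s': 0.0, 'joints': [87.154, 20.593, 0.634, -0.02, -70.137, -16.508], 'qd': [0.081, 0.038, 0.044, -0.065, -0.042, 0.005], 'joint_torque': [-0.0, -58.271, 29.305, 6.998, 0.007, -0.0], 'tcp_pos': [0.224, 0.636, 0.251], 'eef_rot': [179.903, -0.01, -19.361], 'contact_force': [-0.028, 0.209, -0.325], 'moment': [-0.004, 0.034, 0.004], 'gripper_force': 0.0, 'gripper_width': 0.088}
top [[510.5, 0.0, 328.7], [0.0, 510.5, 207.2], [0.0, 0.0, 1.0]] [[-0.027, -0.988, 0.15, 0.34], [-1.0, 0.027, 0.001, 0.233], [-0.005, -0.15, -0.989, 1.295], [0.0, 0.0, 0.0, 1.0]]
side [[379.4, 0.0, 317.5], [0.0, 379.4, 196.6], [0.0, 0.0, 1.0]] [[0.717, -0.561, 0.414, 0.11], [-0.697, -0.576, 0.427, -0.206], [-0.001, -0.595, -0.804, 0.945], [0.0, 0.0, 0.0, 1.0]]
pics
```

View pics/top0.png

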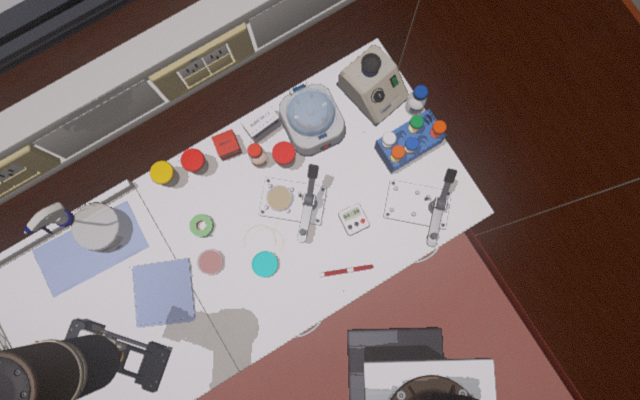

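View pics/side0.png

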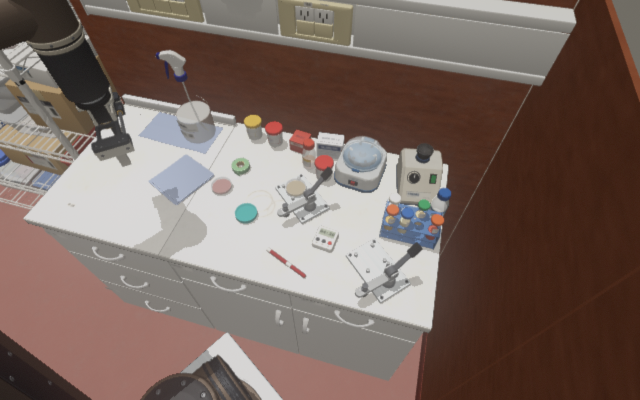

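The loaded clamp is the one near the centre of the top image: dish about (279,198), strap pointing down towards (303,238), black paddle near (313,172). The empty clamp is on the right. I'll enlarge this area and back-project the depth.

```bash
cat > h.py <<'E'
import numpy as np,cv2
def world(c):
    K=c["intrinsics"];z=c["range_z"];v,u=np.indices(z.shape)
    P=np.stack([(u-K[0,2])/K[0,0]*z,(v-K[1,2])/K[1,1]*z,z],-1)
    T=c["world_from_camera"];W=P@T[:3,:3].T+T[:3,3];W[z==0]=np.nan;return W
def ray(c,u,v,h):
    K=c["intrinsics"];T=c["world_from_camera"];d=T[:3,:3]@[(u-K[0,2])/K[0,0],(v-K[1,2])/K[1,1],1]
    return T[:3,3]+d*(h-T[2,3])/d[2]
E
python3 - <<'E'
import numpy as np,cv2
from h import *
c=dict(np.load("pics/top0.npz"));W=world(c)
im=c["color"][145:260,240:370,::-1]
cv2.imwrite("pics/crop.png",cv2.resize(im,None,fx=6,fy=5.2*1.0/1.0*6/6,interpolation=cv2.INTER_CUBIC)[:600,:800])
sub=np.zeros(W.shape[:2],bool);sub[150:255,250:345]=1
Z=W[...,2]
for n,lo,hi in(("strap",.049,.064),("hi",.075,.2)):
    m=sub&(Z>lo)&(Z<hi);k,l,st,_=cv2.connectedComponentsWithStats(m.astype(np.uint8))
    for i in range(1,k):
        if st[i,4]>12:
            p=W[l==i];(cx,cy),(w,h),a=cv2.minAreaRect(p[:,:2].astype(np.float32)*1000)
            print(n,st[i].tolist(),p.mean(0).round(4),p[:,2].min().round(3),p[:,2].max().round(3),(round(cx),round(cy),round(w),round(h),round(a)))
dk=sub&(c["color"].max(-1)<60);v,u=np.nonzero(dk);print("dark",u.mean(),v.mean(),dk.sum(),np.nanmedian(W[dk],0))
hsv=cv2.cvtColor(c["color"],cv2.COLOR_RGB2HSV)
m=np.zeros(dk.shape,bool);m[180:215,262:296]=1;m&=hsv[...,1]>45
v,u=np.nonzero(m);print("dish",u.mean(),v.mean(),u.min(),u.max(),v.min(),v.max(),ray(c,u.mean(),v.mean(),.027),np.nanmedian(Z[m]))
print("bench",np.nanmedian(Z[225:235,330:340]),"plate",W[195,265],W[186,300])
E
```

```text
strap [301, 150, 12, 2, 20] [0.6743 0.2868 0.0529] 0.049 0.059 (674, 287, 28, 3, 89)
strap [259, 156, 8, 9, 20] [0.6506 0.3964 0.0559] 0.05 0.063 (651, 396, 5, 25, 46)
strap [250, 160, 8, 5, 14] [0.6455 0.418  0.0582] 0.049 0.063 (646, 419, 19, 3, 66)
strap [297, 205, 17, 38, 300] [0.4928 0.295  0.0557] 0.049 0.063 (490, 296, 24, 93, 76)
hi [250, 150, 13, 11, 119] [0.655  0.4071 0.1011] 0.075 0.115 (657, 407, 19, 31, 5)
hi [302, 164, 17, 42, 368] [0.5741 0.277  0.1089] 0.075 0.152 (575, 279, 33, 87, 81)
hi [299, 229, 6, 6, 28] [0.4682 0.3013 0.0798] 0.076 0.086 (468, 302, 12, 12, 86)
dark nan nan 0 [nan nan nan]
dish 278.6007326007326 196.97069597069597 269 289 188 208 [0.56246171 0.36069404 0.027     ] 0.026540408172345265
bench -0.0010082280638642471 plate [0.57044198 0.39636117 0.01602338] [0.592231   0.30712097 0.01112958]<stdin>:14: RuntimeWarning: Mean of empty slice.
  ret = ret.dtype.type(ret / rcount)
  return np.nanmean(a, axis, out=out, keepdims=keepdims)
```

View pics/crop.png

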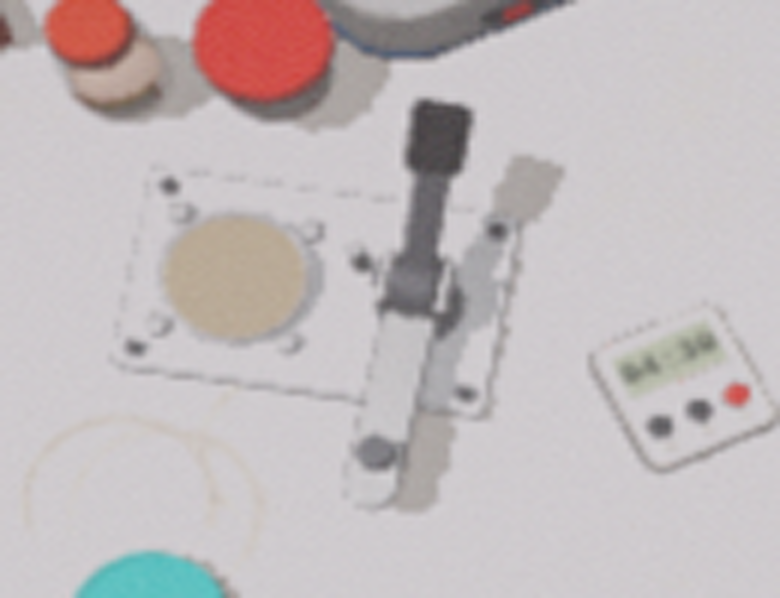

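The crop shows the tan dish centred at (235,278), the post and hinge at about (412,285), and the strap running to (372,500) with its bolt at (378,452). The paddle is at (440,135). Plate corners are (150,165), (520,215), (490,415) and (112,360). Next I'll fix the clamp frame.

```bash
cat >> h.py <<'E'
def frame():  # post xy, yaw of fixture y axis
    c=dict(np.load("pics/top0.npz"));q=np.array([[150,165],[520,215],[490,415],[112,360]])/[6,5.2]+[240,145]
    C=np.array([ray(c,u,v,.012)[:2] for u,v in q]);return C
def toF(p,post,a): # a= fixture yaw of +y
    d=np.asarray(p)[...,:2]-post;y=np.array([np.cos(a),np.sin(a)]);x=np.array([y[1],-y[0]])
    return np.stack([d@x,d@y],-1)
E
python3 - <<'E'
from h import *
C=frame();print(C.round(4),np.linalg.norm(C-np.roll(C,-1,0),axis=1).round(4))
y=(C[0]-C[1])+(C[3]-C[2]);a=np.arctan2(y[1],y[0]);mid=C.mean(0);u=y/np.linalg.norm(y)
post=mid-.045*u;nest=mid+.035*u
print("yaw",np.degrees(a),"mid",mid,"post",post,"nest",nest)
c=dict(np.load("pics/top0.npz"))
bolt=ray(c,240+378/6,145+452/5.2,.062);print("bolt",bolt, toF(bolt,post,a))
W=world(c)
for n,(uu,v) in dict(bottle=(254,150),cup=(283,152),paddle=(313,170),hinge=(308,197)).items():print(n,W[v,uu].round(3),toF(W[v,uu],post,a).round(3))
E
```

```text
[[0.6188 0.3965]
 [0.5893 0.2389]
 [0.4906 0.2541]
 [0.522  0.4134]] [0.1604 0.0998 0.1623 0.0982]
yaw 79.10960812221454 mid [0.55517447 0.32570621] post [0.54667259 0.28151664] nest [0.56178705 0.36007587]
bolt [0.46862387 0.29901759 0.062     ] [-0.07994956  0.00243996]
bottle [0.664 0.41  0.107] [0.091 0.149]
cup [0.668 0.344 0.068] [0.107 0.085]
paddle [0.604 0.269 0.14 ] [ 0.058 -0.002]
hinge [0.55  0.284 0.088] [0.003 0.003]
```

```bash
python3 -m crank '[[[0,0,8],[0,0,0],1],[[0,0,8],[0,0,0],1],[[0,0,8],[0,0,0],1],[[0,0,8],[0,0,0],1],[[0,0,8],[0,0,0],1],[[0,0,8],[0,0,0],1],[[0,0,8],[0,0,0],1],[[0,0,8],[0,0,0],1]]' 20
```

```text
time_s: 0.9
tcp_pos: [0.2236, 0.6366, 0.251]
eef_rot: [180.0, -0.1, -83.7]
contact_force: [0.2, -0.4, -0.7]
gripper_width: 0.0291
gripper_force: 0.0
```

```bash
python3 -m crank '[[[0,0,8.5],[0,0,0],1],[[0,0,8.5],[0,0,0],1],[[0,0,0.5],[3.3,-3,0],1],[[0,0,0],[3.3,-3,0],1],[[0,0,0],[3.3,-3,0],1],[[0,0,0],[3.3,-3,0],1],[[0,0,0],[3.3,-3,0],1],[[0,0,0],[3.3,-3,0],1]]'
python3 -m crank '[[[0,0,0],[3.3,-3,0],1],[[0,0,0],[3.3,-3,0],1],[[0,0,0],[3.3,-3,0],1],[[0,0,0],[3.3,-3,0],1],[[0,0,0],[0,0,4],1],[[0,0,0],[0,0,4],1],[[0,0,0],[0,0,0],1],[[0,0,0],[0,0,0],1]]'
python3 - <<'E'
from plant import r
from h import *
s=r.get_state();print(s["tcp_pos"],s["eef_rot"],toF(s["tcp_pos"],np.array([.5467,.2815]),np.radians(79.1)))
c=r.capture("side");cv2.imwrite("pics/s1.png",cv2.resize(c["color"][120:320,220:460,::-1],None,fx=3,fy=3))
E
```

```text
time_s: 1.7
tcp_pos: [0.364, 0.4069, 0.2513]
eef_rot: [180.0, -0.0, -100.8]
contact_force: [1.0, -0.0, 0.5]
gripper_width: 0.0002
gripper_force: 0.0
time_s: 2.5
tcp_pos: [0.4567, 0.2563, 0.1719]
eef_rot: [180.0, -0.1, -100.8]
contact_force: [0.6, -0.3, 0.6]
gripper_width: 0.0003
gripper_force: 0.0
[0.45665221 0.25630705 0.17191962] [ 1.79984031e+02 -1.02475267e-01 -1.00827096e+02] [-0.08365935 -0.04176606]
```

View pics/s1.png

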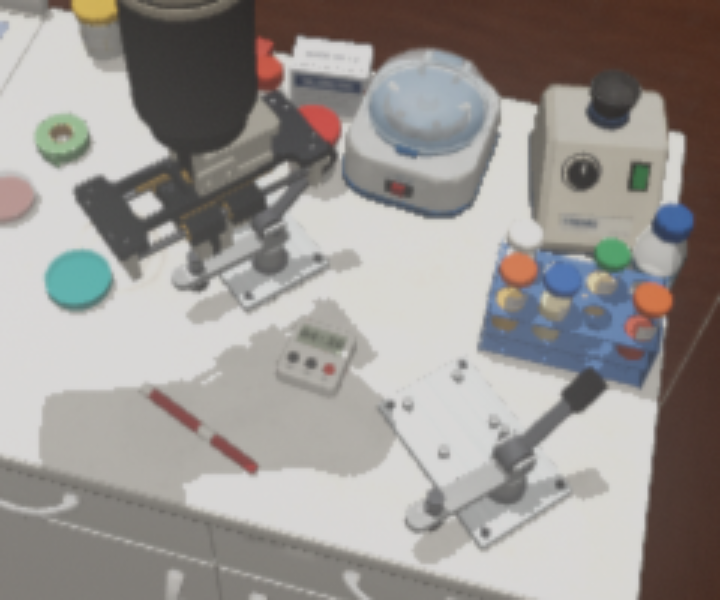

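The side crop shows the closed gripper hovering near the strap, with fingertips around (210,235). The strap runs from (185,275) to (265,235). I'll check the projection before descending.

Run:
```python
from plant import r
from h import *
c=r.capture("side");T=np.linalg.inv(c["world_from_camera"]);K=c["intrinsics"]
def px(p):
    q=T[:3,:3]@p+T[:3,3];q=K@q/q[2];return ((q[:2]-[220,120])*3).round()
post=np.array([.5467,.2815]);a=np.radians(79.1);y=np.array([np.cos(a),np.sin(a)]);x=np.array([y[1],-y[0]])
f=lambda X,Y,z:np.r_[post+X*x+Y*y,z]
s=r.get_state();t=s["tcp_pos"]
print("tip",px(t-[0,0,.025]),"bodyends",px(f(.012,-.042,.21)),px(f(-.18,-.042,.21)),"strapend",px(f(-.105,.003,.057)),"hinge",px(f(0,0,.075)),"paddle",px(f(.06,0,.14)))
W=world(c)
for u,v in((190,225),(215,215),(240,205),(200,240),(210,255)):
    p=W[120+v//3,220+u//3];print((u,v),p.round(3),toF(p,post,a).round(3))
```

```text
tip [208. 243.] bodyends [301. 152.] [ 99. 254.] strapend [170. 279.] hinge [266. 221.] paddle [319. 150.]
(190, 225) [0.42  0.229 0.238] [-0.115 -0.076]
(215, 215) [0.442 0.225 0.236] [-0.093 -0.075]
(240, 205) [0.462 0.216 0.238] [-0.071 -0.08 ]
(200, 240) [0.422 0.222 0.222] [-0.111 -0.082]
(210, 255) [0.49  0.299 0.056] [-0.059  0.007]
```

```bash
python3 -m crank '[[[0,0,0],[0,0,3.5],1],[[0,0,0],[0,0,3.5],1],[[0,0,0],[0,0,3.5],1],[[0,0,0],[0,0,0],1],[[0,0,0],[-1.2,0.1,0],1],[[0,0,0],[-1.2,0.1,0],1],[[0,0,0],[-1.2,0.2,0],1],[[0,0,0],[-1.2,0.2,0],1]]'
python3 -m crank '[[[0,0,0],[-1.15,-0.15,0],1],[[0,0,0],[-1.15,-0.15,0],1],[[0,0,0],[-1.15,-0.5,0],1],[[0,0,0],[-1.15,-0.5,0],1],[[0,0,0],[0,0,0],1]]'
python3 - <<'E'
from plant import r
from h import *
s=r.get_state();post=np.array([.5467,.2815]);a=np.radians(79.1);print(toF(s["tcp_pos"],post,a),s["contact_force"])
c=r.capture("side");cv2.imwrite("pics/s2.png",cv2.resize(c["color"][120:260,220:400,::-1],None,fx=4,fy=4))
E
```

```text
time_s: 3.4
tcp_pos: [0.4602, 0.3065, 0.068]
eef_rot: [-179.9, 0.1, -100.8]
contact_force: [0.4, -2.0, 0.3]
gripper_width: 0.0004
gripper_force: 0.5
time_s: 3.9
tcp_pos: [0.4825, 0.3492, 0.0664]
eef_rot: [-180.0, 0.1, -100.8]
contact_force: [-0.7, 0.1, -0.9]
gripper_width: 0.0002
gripper_force: 0.0
[-0.07586745  0.05431407] [-0.65765396  0.10053052 -0.88145674]
```

View pics/s2.png

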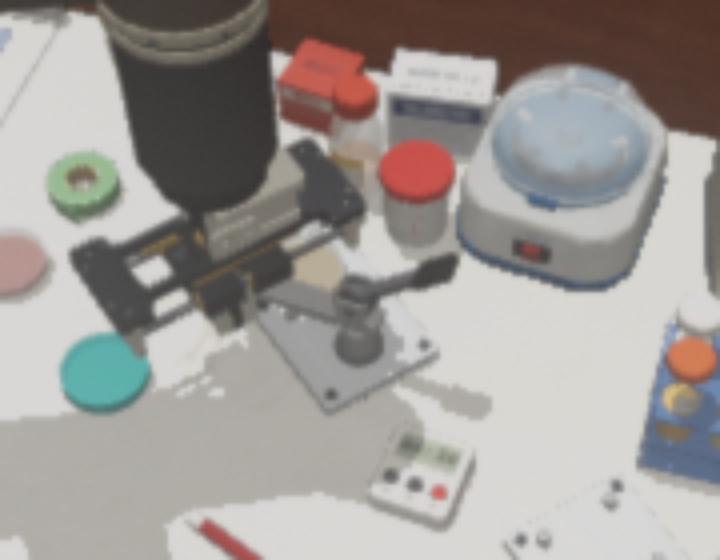

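The strap has followed to about 0.6 rad. The gripper's far end will come near the bottle at (355,115), so I'll finish at a smaller radius.

```bash
python3 -m crank '[[[0,0,0],[-0.5,-1,0],1],[[0,0,0],[-0.5,-1,0],1],[[0,0,0],[-0.3,-0.8,0],1],[[0,0,0],[-0.3,-0.6,0],1],[[0,0,0],[-0.3,-0.5,0],1],[[0,0,0],[0,-0.3,0],1],[[0,0,0],[0,0,0],1]]'
python3 - <<'E'
from plant import r
from h import *
s=r.get_state();post=np.array([.5467,.2815]);a=np.radians(79.1);print(toF(s["tcp_pos"],post,a),s["contact_force"])
E
```

```text
time_s: 4.65
tcp_pos: [0.5264, 0.3581, 0.0665]
eef_rot: [-180.0, 0.0, -100.9]
contact_force: [-0.3, 0.3, 0.3]
gripper_width: 0.0002
gripper_force: 0.0
[-0.03444384  0.07140554] [-0.28621765  0.34342111  0.27322126]
```

Continue in small steps until a force shows contact with the stop.

```bash
python3 -m crank '[[[0,0,0],[0,-0.2,0],1],[[0,0,0],[0,-0.2,0],1],[[0,0,0],[0,0,0],1]]'
python3 -m crank '[[[0,0,0],[0,-0.2,0],1],[[0,0,0],[0,0,0],1]]'
python3 -m crank '[[[0,0,0],[0,-0.2,0],1],[[0,0,0],[0,0,0],1]]'
python3 - <<'E'
from plant import r
from h import *
s=r.get_state();post=np.array([.5467,.2815]);a=np.radians(79.1);print(toF(s["tcp_pos"],post,a),s["contact_force"])
c=r.capture("top");cv2.imwrite("pics/t2.png",cv2.resize(c["color"][145:245,240:360,::-1],None,fx=5,fy=5))
E
```

```text
time_s: 4.95
tcp_pos: [0.53, 0.3575, 0.0667]
eef_rot: [-180.0, 0.0, -100.8]
contact_force: [-0.3, 0.2, 0.1]
gripper_width: 0.0005
gripper_force: 0.1
time_s: 5.15
tcp_pos: [0.532, 0.3571, 0.0666]
eef_rot: [-180.0, 0.0, -100.9]
contact_force: [-0.6, 0.5, -0.5]
gripper_width: 0.0007
gripper_force: 0.1
time_s: 5.35
tcp_pos: [0.5339, 0.3567, 0.0666]
eef_rot: [180.0, 0.0, -100.9]
contact_force: [-0.6, 1.8, 0.7]
gripper_width: 0.0004
gripper_force: 0.7
[-0.0268422   0.07144863] [-0.63644492  1.76894192  0.71908103]
```

View pics/t2.png

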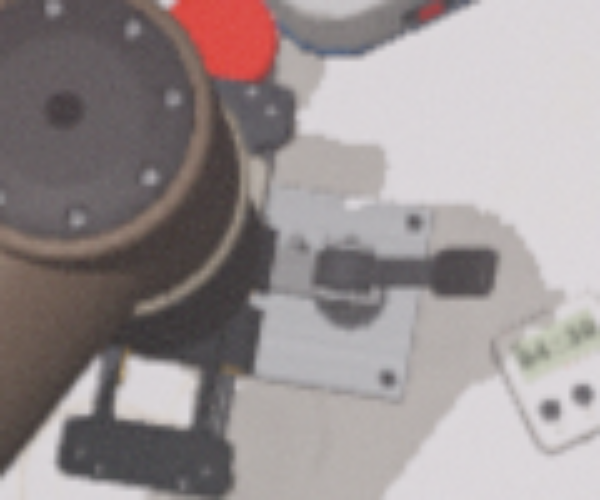

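The lever is nearly parallel to the plate's long axis, running (348,262) to (470,272), but there is no stop force yet. Keep pushing gently.

```bash
for i in 1 2 3; do python3 -m crank '[[[0,0,0],[0,-0.15,0],1],[[0,0,0],[0,0,0],1]]' | egrep 'pos|contact'; done
```

```text
tcp_pos: [0.534, 0.3567, 0.0666]
contact_force: [-8.3, 3.1, 4.7]
tcp_pos: [0.5342, 0.3566, 0.0666]
contact_force: [-16.0, 5.4, 7.9]
tcp_pos: [0.5343, 0.3566, 0.0666]
contact_force: [-22.5, 7.7, 10.9]
```

Reached the stop: the pose has stalled at 22 N. Back off, rise, and move over the lever.

```bash
python3 -m crank '[[[0,0,0],[0,1.5,0],1],[[0,0,0],[0,2,0],1],[[0,0,0],[0,0,-3.7],1],[[0,0,0],[0,0,-3.7],1],[[0,0,0],[0,0,-3.7],1],[[0,0,0],[0,0,-3.7],1],[[0,0,0],[0,0,-3.7],1],[[0,0,0],[0,0,0],1]]'
python3 -m crank '[[[0,0,0],[3.3,-1.45,0],1],[[0,0,0],[3.3,-1.45,0],1],[[0,0,0],[3.3,-1.45,0],1],[[0,0,0],[3.3,-1.45,0],1],[[0,0,0],[0,0,0],1],[[0,0,0],[0,0,0],1]]'
python3 - <<'E'
from plant import r
from h import *
s=r.get_state();post=np.array([.5467,.2815]);a=np.radians(79.1);print(toF(s["tcp_pos"],post,a),s["contact_force"])
c=r.capture("side");cv2.imwrite("pics/s3.png",cv2.resize(c["color"][120:260,220:400,::-1],None,fx=4,fy=4))
W=world(c);F=toF(W,post,a);Z=W[...,2]
m=(Z>.047)&(Z<.062)&(abs(F[...,0])<.03)&(F[...,1]>.02)&(F[...,1]<.12);q=F[m].astype(np.float32)*1000
print("strap",len(q),cv2.minAreaRect(q),cv2.fitLine(q,cv2.DIST_L2,0,.01,.01).ravel())
m=(Z>.11)&(Z<.16)&(abs(F[...,0])<.03)&(F[...,1]<-.03)&(F[...,1]>-.1);print("paddle",m.sum(),np.c_[F[m],Z[m]].mean(0),F[m][:,1].min(),Z[m].max())
E
```

```text
time_s: 6.8
tcp_pos: [0.5059, 0.3638, 0.2579]
eef_rot: [-179.6, 0.4, -100.8]
contact_force: [0.0, 1.2, -0.0]
gripper_width: 0.0006
gripper_force: 0.0
time_s: 7.4
tcp_pos: [0.536, 0.2209, 0.2514]
eef_rot: [-180.0, -0.0, -101.0]
contact_force: [-0.4, 0.1, 0.2]
gripper_width: 0.0007
gripper_force: 0.0
[ 0.00098277 -0.06151724] [-0.41596774  0.08992436  0.24781506]
strap 130 ((-0.03994464874267578, 62.6511116027832), (25.52025604248047, 79.7774658203125), 4.621005535125732) [ 0.06832156 -0.9976634  -2.3384397  57.467564  ]
paddle 65 [-0.00106202 -0.05973126  0.13438784] -0.07342184689167532 0.1461839581262231
```

View pics/s3.png

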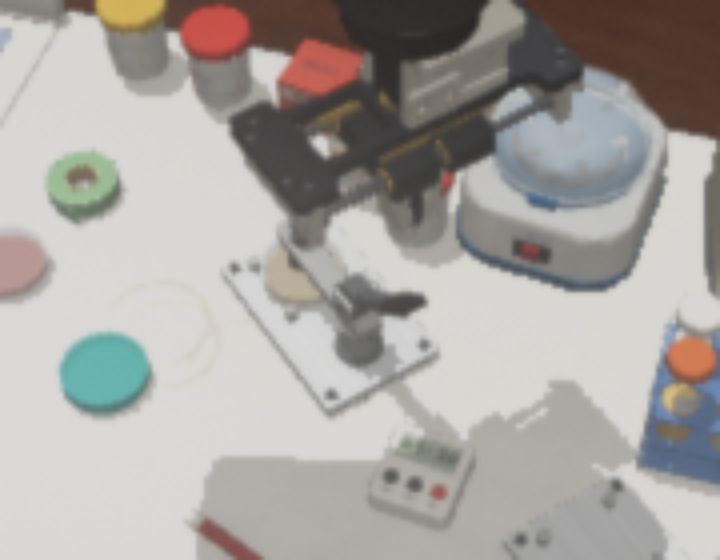

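The strap lies over the dish (tan at 300,280), and the gripper is above the lever, whose paddle is at (405,302). The paddle measures r≈60 mm and z≈0.134, as expected for the lever up. Now push it down, moving outward along the lever.

```bash
python3 -m crank '[[[0,0,0],[0,0,3.5],1],[[0,0,0],[0,0,3.5],1],[[0,0,0],[0.4,0,1],1],[[0,0,0],[0.5,0,1],1],[[0,0,0],[0.5,0,1],1],[[0,0,0],[0,0,0],1]]'
python3 -m crank '[[[0,0,0],[0.4,0,1],1],[[0,0,0],[0.3,0,1],1],[[0,0,0],[0.1,0,0.8],1],[[0,0,0],[0.1,0,0.8],1],[[0,0,0],[0,0,0.6],1],[[0,0,0],[0,0,0],1]]'
```

```text
time_s: 8.05
tcp_pos: [0.5331, 0.2077, 0.1512]
eef_rot: [180.0, -0.0, -100.9]
contact_force: [-0.1, -0.5, -1.1]
gripper_width: 0.0005
gripper_force: 0.0
time_s: 8.65
tcp_pos: [0.5312, 0.1991, 0.1084]
eef_rot: [179.9, -0.1, -100.9]
contact_force: [1.0, -0.3, 0.8]
gripper_width: 0.0004
gripper_force: 0.0
```

```bash
for i in 1 2 3 4; do python3 -m crank '[[[0,0,0],[0,0,0.2],1],[[0,0,0],[0,0,0],1]]' | egrep 'pos|contact'; done
python3 - <<'E'
from plant import r
from h import *
post=np.array([.5467,.2815]);a=np.radians(79.1);print(toF(r.get_state()["tcp_pos"],post,a))
c=r.capture("side");cv2.imwrite("pics/s4.png",cv2.resize(c["color"][140:260,250:400,::-1],None,fx=5,fy=5))
E
```

```text
tcp_pos: [0.5316, 0.1995, 0.1075]
contact_force: [0.2, -0.1, 0.1]
tcp_pos: [0.5317, 0.1994, 0.1056]
contact_force: [0.4, -0.2, -0.5]
tcp_pos: [0.532, 0.1994, 0.1049]
contact_force: [-2.8, -1.2, 10.8]
tcp_pos: [0.5328, 0.1992, 0.1044]
contact_force: [-3.4, -4.7, 21.9]
[ 0.00192724 -0.08339136]
```

View pics/s4.png

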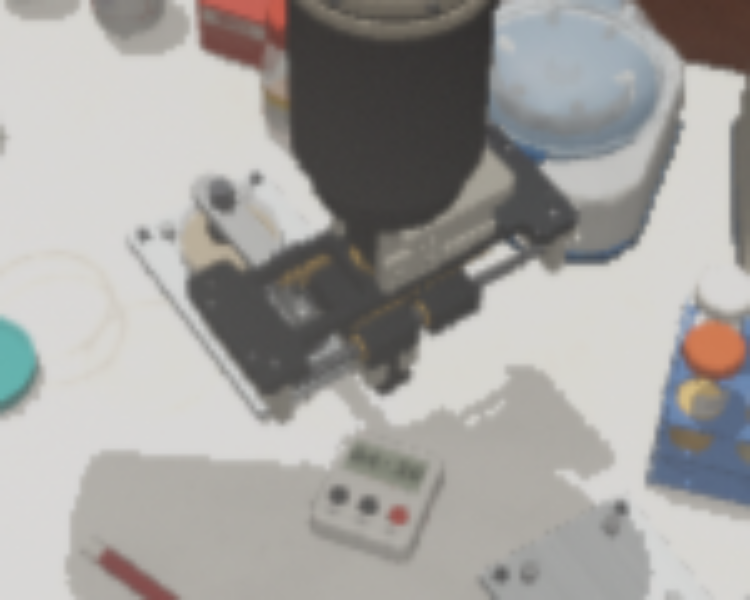

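The lever is on its end stop: the tip is at 0.0795 against 0.080 expected, with 22 N. Retreat and verify.

```bash
python3 -m crank '[[[0,0,0],[0,0,-0.5],1],[[0,0,0],[0,0,-2],1],[[0,0,0],[0,0,-4],1],[[0,0,0],[0,0,-4],1],[[0,0,0],[0,0,-4],1],[[0,0,0],[0,0,-4],1],[[0,0,0],[4,4,0],1],[[0,0,0],[3,4,0],1]]' | egrep 'pos|contact'
python3 -m crank '[[[0,0,0],[2.5,4,0],1],[[0,0,0],[2.5,4,0],1],[[0,0,0],[2.5,4,0],1],[[0,0,0],[2.5,4,0],1],[[0,0,0],[0,0,0],1],[[0,0,0],[0,0,0],1]]'| egrep 'pos|contact'
python3 - <<'E'
from plant import r
from h import *
post=np.array([.5467,.2815]);a=np.radians(79.1)
t=r.capture("top");W=world(t);F=toF(W,post,a);Z=W[...,2]
for n,lo,hi,y0,y1 in(("strap",.047,.064,.02,.12),("lever",.07,.16,-.12,-.015),("paddle",.06,.16,-.12,-.06)):
    m=(Z>lo)&(Z<hi)&(abs(F[...,0])<.035)&(F[...,1]>y0)&(F[...,1]<y1);q=F[m].astype(np.float32)*1000
    print(n,len(q),np.c_[F[m],Z[m]].mean(0).round(4),cv2.fitLine(q,cv2.DIST_HUBER,0,.01,.01).ravel().round(3))
A=t["color"][140:250,235:355,::-1];s=r.capture("side")["color"][140:240,260:380,::-1]
cv2.imwrite("pics/end.png",np.hstack([cv2.resize(A,(400,367)),cv2.resize(s,(400,367))]))
E
```

```text
tcp_pos: [0.4452, 0.1492, 0.2869]
contact_force: [0.1, 0.9, 0.9]
tcp_pos: [0.2687, 0.0813, 0.2874]
contact_force: [0.0, 1.1, 0.6]
strap 291 [-0.0031  0.0585  0.0561] [ 0.068 -0.998 -3.447 59.194]
lever 254 [ 0.0007 -0.0601  0.078 ] [ 2.3000e-02 -1.0000e+00  4.6000e-01 -5.7336e+01]
paddle 143 [ 0.0011 -0.0779  0.0786] [ 4.3000e-02  9.9900e-01  9.2200e-01 -7.7965e+01]
```

View pics/end.png

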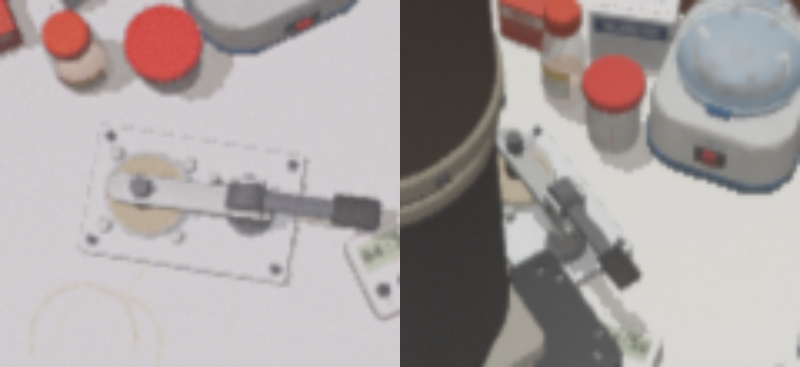

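The final view shows the strap over the dish and the lever level. I'll check the strap angle precisely using the rotation of the same features (bolt, paddle, hinge) and the nest pegs.

Run:
```python
from plant import r
from h import *
t=r.capture("top")
P=lambda x,y,h:ray(t,235+x*.3,140+y*.29973,h)[:2]
ang=lambda d:np.degrees(np.arctan2(d[1],d[0]))
pegs=np.array([P(*q,.022) for q in((118,153),(190,163),(180,237),(105,226))]);nc=pegs.mean(0)
print("pegs yaw",ang(pegs[0]-pegs[1]),ang(pegs[3]-pegs[2]),"centre",nc)
print("plate edges",ang(P(105,125,.012)-P(305,158,.012)),ang(P(80,250,.012)-P(288,282,.012)))
for h in(.06,.07):print("bolt",P(140,186,h)-nc)
# colour-edge midline of strap: bright steel between dark surroundings, per column
W=world(t);Z=W[...,2];pts=[]
for u in range(270,300):
    v=np.nonzero((Z[170:215,u]>.042)&(Z[170:215,u]<.066))[0]
    if len(v)>4:pts.append(ray(t,u,170+(v.min()+v.max())/2,.057)[:2])
pts=np.array(pts);l=cv2.fitLine(pts.astype(np.float32),cv2.DIST_HUBER,0,.001,.01).ravel();print("strap dir",ang(l[:2]),l[2:])
pts=[]
for u in range(315,350):
    v=np.nonzero((Z[185:220,u]>.055)&(Z[185:220,u]<.1))[0]
    if len(v)>2:pts.append(ray(t,u,185+(v.min()+v.max())/2,.078)[:2])
pts=np.array(pts);L=cv2.fitLine(pts.astype(np.float32),cv2.DIST_HUBER,0,.001,.01).ravel();print("lever dir",ang(L[:2]),L[2:],"joint",ang(l[2:]-L[2:]))
big=cv2.resize(t["color"][180:220,262:332,::-1],(798,456),interpolation=cv2.INTER_CUBIC);cv2.imwrite("pics/big.png",big)
```

```text
pegs yaw 80.3835788577729 80.0114316448389 centre [0.55977312 0.35902728]
plate edges 78.88028215444993 79.63413623729791
bolt [5.13562918e-05 2.25372676e-03]
bolt [-0.00172895  0.00121912]
strap dir 80.99564 [0.55471617 0.3429479 ]
lever dir 81.412865 [0.53451085 0.21256553] joint 81.190956
```

View pics/big.png

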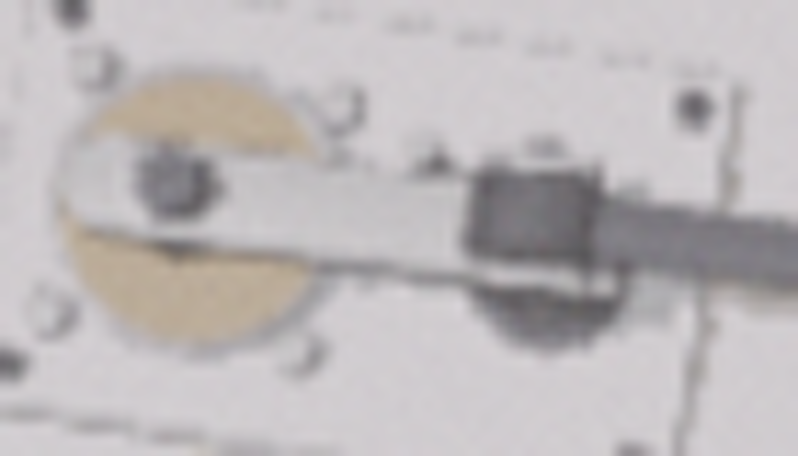

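The stop pin at (435,165) touches the strap edge. The foot bolt is within 2 mm of the nest centre, and the strap is aligned to about 1°, within measurement error. Handing in.

```bash
python3 -c "
from plant import r
print(r.close_job())"
```

```text
the job is handed in; nothing more can be done
None
```

The dish is clamped in the loaded clamp: strap swung to its stop first, then the lever pushed fully down, the arm moved clear and the job handed in, with nothing else touched as far as the forces and pictures show.

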